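# Sweep the axle nuts into the orange tray

### The job

Clear up after the wheel job: use the fingertips as a broom and sweep the three steel axle nuts along the repair board and off its end so that all three drop into the orange tray. Only push them, never pick a nut up, and leave the little jar, the socket and everything else on the bench where they are.

Things in the scene. Friction and masses are not known exactly. Their poses are not given: they have to be found in the camera images.
- board: black rubber-topped plywood repair board fixed to the bench, 230 (x) x 300 (y) x 30 mm thick. Origin: centre of its underside, on the bench; z up, y along the two long aluminium rails. The rails (10 mm wide, their tops 10 mm above the board) run the whole length of the two long edges, from 105 to 115 mm either side of the middle; the two ends (+y and -y, 150 mm from the middle) are open and drop straight into the two trays
- orange_tray: orange plastic tray fixed against one end of the board: outside 230 (x) x 120 (y) x 28 mm high, walls and floor 4 mm thick. Origin: centre of its underside, on the bench; axes parallel to the board's. It lies at the board's +y or -y end, 210 mm from the board's centre, changing from run to run; its rim is 2 mm lower than the board's top. The nuts belong in it
- grey_tray: grey plastic tray fixed against one end of the board: outside 230 (x) x 120 (y) x 28 mm high, walls and floor 4 mm thick. Origin: centre of its underside, on the bench; axes parallel to the board's. It lies at the board's +y or -y end, 210 mm from the board's centre, changing from run to run; its rim is 2 mm lower than the board's top. It is at the other end, with an old brake pad in it; no nut belongs in it
- nut1_mid (a point): steel hexagonal axle nut lying flat on the board: 22 mm across flats, 25 mm across corners, 12 mm high, about 30 g. The point is its centre, 6 mm above its underside, so 36 mm above the bench while it lies on the board. Nuts 1 and 2 lie one behind the other in the strip along the board's +x rail (64 to 76 mm from the middle line), at least 80 mm apart
- nut2_mid (a point): steel hexagonal axle nut lying flat on the board: 22 mm across flats, 25 mm across corners, 12 mm high, about 30 g. The point is its centre, 6 mm above its underside, so 36 mm above the bench while it lies on the board. Nuts 1 and 2 lie one behind the other in the strip along the board's +x rail (64 to 76 mm from the middle line), at least 80 mm apart
- nut3_mid (a point): steel hexagonal axle nut lying flat on the board: 22 mm across flats, 25 mm across corners, 12 mm high, about 30 g. The point is its centre, 6 mm above its underside, so 36 mm above the bench while it lies on the board. Nut 3 lies in the strip along the board's -x rail (64 to 76 mm from the middle line)
- nut1: the same nut 1, origin at the centre of its underside
- nut2: the same nut 2, origin at the centre of its underside
- nut3: the same nut 3, origin at the centre of its underside
- jar: small white grease jar with red cap standing loose on the board within 8 mm of its long middle line, 38 mm across, 42 mm high; origin: centre of its underside. Leave alone
- socket: bright metal wrench socket with a blue band standing loose on the board within 8 mm of its long middle line, 24 mm across, 38 mm high; origin: centre of its underside. Leave alone
- pad: brake pad, dark steel and copper, 28 x 34 x 11 mm, lying in the grey tray; origin: centre of its underside. Leave alone
- bottle: blue drinking bottle, 72 mm across, 190 mm high, standing at the left of the bench; origin: centre of its underside. Leave alone
- mug: white mug, 80 mm across, 90 mm high, standing at the left of the bench; origin: centre of its underside. Leave alone
- tape: green roll of tape, 90 mm across, 22 mm high, lying at the right of the bench; origin: centre of its underside. Leave alone

How it is judged (in metres and radians):
At the end, for the whole second after the job is handed in: all three nuts lie at rest inside the orange tray (centres within its walls and less than 30 mm above the bench) (x of nut1_mid in the frame of orange_tray between -0.112 and 0.112 m and y of nut1_mid in the frame of orange_tray between -0.057 and 0.057 m and height (world z) of each of nut1_mid, nut2_mid, nut3_mid below 0.03 m and linear speed of each of nut1, nut2, nut3 below 0.02 m/s and x of nut2_mid in the frame of orange_tray between -0.112 and 0.112 m and y of nut2_mid in the frame of orange_tray between -0.057 and 0.057 m and x of nut3_mid in the frame of orange_tray between -0.112 and 0.112 m and y of nut3_mid in the frame of orange_tray between -0.057 and 0.057 m); the robot touches nothing.
It fails at once if a nut is lifted (its centre more than 52 mm above the bench, 16 mm above where it lay) (height (world z) of any of nut1_mid, nut2_mid, nut3_mid above 0.052 m).
It fails at once if a thing to be left alone is moved by more than 20 mm (distance of any of jar, socket, pad, bottle, mug, tape from where it was at the start of the episode above 0.02 m).
It fails at once if the jar or the socket is knocked over (angle between any of jar, socket's own z axis and vertical above 0.5 rad).
It also fails if it takes over 58 s, if anything falls off the work surface, if the arm or the gripper's body presses on something with over 40 N, if the wrist force passes 120 N, or if a joint passes its speed limit or range.

### The arm

A 6-joint arm with a two-finger parallel gripper is mounted at the origin on the work surface. World frame = base frame: x ahead of the robot, y to its left, z up, the work surface at z = 0. Lengths are in m, angles in degrees, forces in N, time in s.
With the tool pointing down it reaches from about 0.4 to 0.825 m from the base axis. Payload 7 kg.
Tool frame: the origin (TCP) lies at the very end of the fingers, on their centre line; the grasp point (between the pads) lies tcp_to_grasp behind it (tcp_to_grasp is the distance from the TCP to the grasp point, in m); x points along the fingers, y is the direction in which the jaws open and shut, and the axes are right-handed (so a half turn about x gives the same grasp; the last joint's range is limited). The gripper opens to 88 mm and grips with 3 to 60 N. Pads are 19 mm wide; open, the fingers measure 130 mm over their backs; the gripper's body (78 mm by 193 mm) begins 47 mm behind the grasp point.
Start: joints at [85.262, 20.546, 0.682, 0, -70.136, -16.507], TCP at [0.245, 0.629, 0.227] pointing down, gripper open.
Joint ranges: [-176.03, 176.03], [-82.01, 121.73], [-58.28, 71.71], [-173.87, 95.51], [-174.79, -0.11], [-173.66, 173.66]. Speed limits (degrees/s): [136.94, 136.94, 172.46, 180, 180, 180].

### API

Orientations are given as [roll, pitch, yaw] about the fixed x, y, z axes, in that order (R = Rz(yaw) Ry(pitch) Rx(roll)).
In Python, from plant import * gives the robot as it stands. The module is installed in compiled form; this text tells all that it offers.
- The arm moves only by the shell command python3 -m pendant 'ROWS'. ROWS is JSON, a list of rows, each an object with "claw": the finger opening in mm, from 0 to 87.6; "linear": the shift along the tool's x, y, z in mm, a list of three; "twist": the turn about the tool's x in rad. In form: [{"claw": claw, "linear": [tx, ty, tz], "twist": twist}, ...]. A call has exactly 10 rows; each row shifts and turns the commanded pose from where the row before left it, along the tool's axes as they then stand; what a row does not reach is not made up. A row lasts 1/12 s, in which the tool goes at most 41.7 mm and 7.16 degrees, less where a joint would pass 70% of its speed; a pose out of reach is approached as far as the arm can. A call with a gripper value outside its range is refused whole. The fingers move at their own pace and stop on an object; the grip force is fixed at half the most. Time passes only in rows, so rows that do not move let the fingers close, or fill a call up. It gives the time, the measured TCP pose, the force and the opening at its end, in the units of the state.
- get_obs(): the state, without advancing time (a new reading comes with each control period).
- snapshot(name): name is "scene" or "top"; returns (picture, depth): 384x512x3 uint8, red, green, blue; 384x512 float32, m along the optical axis (not along the pixel's ray), 0 where there is no reading.
- camera_params(name): a dict with "fx", "fy", "cx", "cy" (pixels), "k1" (the pictures are not rectified: a ray, as slopes to the right and down, at radius r is drawn at 1 + k1 r^2 times it, then the intrinsics apply), "rvec" (rotation vector, rad) and "tvec" (3), from world to camera coordinates, as OpenCV has them. Camera axes: x right, y down, z forward; pixel columns grow to the right and rows downward; lengths in m; the calibration is good to about 2 mm. A picture is of the moment at which its call begins. camera_params takes no time and is no camera call.
- close_job(): hands the job in, once; it reports no verdict.
Trained networks look in the newest picture that a camera, given by its name, has taken for a name from the list of things; names that differ only in an ending like _2 or _b are one class to them, and where a whole thing is asked for, a point or a joint stands for the part that bears it (a point fixed in the world has none). Each returns a list of dicts, best first, with "confidence" (0 to 1); they miss things now and then, are a little off and sometimes report something else, mostly with a low value. They report only what shows in the picture. A call takes as long as a camera call.
- boxes_of(camera, target): "xy" ([column, row] in pixels, amid what is visible of it).
The state is a dict: "clock": time; "joint_pos": joint angles; "qvel": joint speeds; "tau": joint torques, N m; "tool_pos": TCP position; "orientation": TCP orientation; "force": force on the tool from outside, world axes, zero at the start; "moment": the same for the moment, N m; "opening": finger opening in m.
Only numpy, scipy, OpenCV 4.12 (cv2) and the standard library are available. Lean on these libraries where they do the work, as an engineer would, in place of code of your own. Each camera call takes 0.05 s, during which the arm holds its last target. There are 200 camera calls.

## Working session

There is one attempt and no reset: what is moved stays moved. The work goes in short steps, Python scripts to look and compute and a shell command to move; the robot and the scene stay as the last step left them, time stands still between calls to the robot, and variables do not carry over. Pictures are saved under pics/ and viewed, about 8 in all and at most 12, crops included, and the job is handed in when it is done.

```bash
mkdir -p pics; cat > h.py <<'E'
from plant import *
import numpy as np, cv2
def ray(cam,u,v):
    c=camera_params(cam);K=np.array([[c['fx'],0,c['cx']],[0,c['fy'],c['cy']],[0,0,1]])
    p=cv2.undistortPoints(np.array([[[u,v]]],float),K,np.array([c['k1'],0,0,0,0.]))[0,0]
    R=cv2.Rodrigues(np.array(c['rvec'],float))[0];t=np.array(c['tvec'],float)
    return -R.T@t, R.T@np.array([p[0],p[1],1])
def atz(cam,u,v,z):
    o,d=ray(cam,u,v);return o+d*(z-o[2])/d[2]
E
python3 - <<'E'
from h import *
o=get_obs();print(o)
a={}
for c in("scene","top"):
    p,d=snapshot(c);a[c]=p;np.save(c+'_d.npy',d);cv2.imwrite(f'pics/{c}0.png',p[:,:,::-1]);print(c,camera_params(c))
for n,z in[('nut1_mid',.036),('nut3_mid',.036),('jar',.05),('socket',.05),('orange_tray',.004),('grey_tray',.004),('board',.03),('pad',.01)]:
    for c in("top","scene"):
        for r in boxes_of(c,n)[:4]:print(c,n,np.round(r['xy'],1),round(r['confidence'],2),atz(c,*r['xy'],z).round(3))
E
```

```text
{'clock': 0.0, 'joint_pos': array([ 8.52596500e+01,  2.05884877e+01,  6.34372959e-01, -2.18792648e-02,
       -7.01352884e+01, -1.65069114e+01]), 'qvel': array([ 0.00452803, -0.00867253, -0.01032396, -0.03520405,  0.0318274 ,
       -0.00402291]), 'tau': array([-1.44530886e-04, -5.82714021e+01,  2.93043727e+01,  6.99717969e+00,
        6.93194437e-03, -1.75071955e-04]), 'tool_pos': array([0.24445282, 0.62865694, 0.22565497]), 'orientation': array([  93.55247253,   89.90826064, -107.70223956]), 'force': array([-0.51901245,  0.07321653, -1.00056293]), 'moment': array([ 0.01743982, -0.03099597,  0.01013889]), 'opening': 0.0877079325428954}
scene {'fx': 369.4235747454497, 'fy': 369.4235747454497, 'cx': 254.15410275565847, 'cy': 191.9270124643564, 'k1': -0.0671333465828669, 'rvec': array([ 1.96367282,  1.50834838, -0.58400479]), 'tvec': array([-0.14446796, -0.36464359,  1.41985426])}
top {'fx': 470.6665797007106, 'fy': 470.6665797007106, 'cx': 250.9790988543675, 'cy': 190.9819760441203, 'k1': 0.018440953759254374, 'rvec': array([ 2.1634064 , -2.20785593,  0.05369986]), 'tvec': array([0.01
[... 177 characters left out ...]
.632 -0.1    0.036]
top jar [274.9 183.4] 0.52 [ 0.571 -0.08   0.05 ]
scene jar [219.  196.7] 0.81 [ 0.556 -0.1    0.05 ]
top socket [245.4 192.5] 0.55 [0.542 0.018 0.05 ]
scene socket [409.8 180.5] 0.58 [0.633 0.441 0.05 ]
scene socket [255.5 188.7] 0.39 [0.552 0.003 0.05 ]
top orange_tray [203.8 188.3] 0.69 [0.562 0.16  0.004]
scene orange_tray [307.7 190.7] 0.7 [0.557 0.161 0.004]
top grey_tray [328.5 186.3] 0.78 [ 0.56  -0.263  0.004]
scene grey_tray [163.6 225.3] 0.79 [ 0.579 -0.259  0.004]
top board [267.2 189.9] 0.7 [ 0.551 -0.055  0.03 ]
scene board [235.2 205.8] 0.8 [ 0.582 -0.062  0.03 ]
top pad [334.4 187.5] 0.4 [ 0.555 -0.282  0.01 ]
top pad [204.  187.8] 0.39 [0.564 0.159 0.01 ]
```

View pics/top0.png

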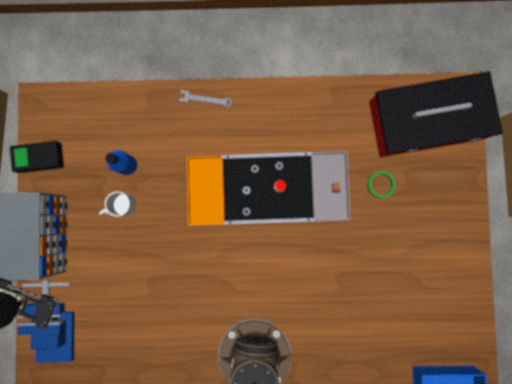

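View pics/scene0.png

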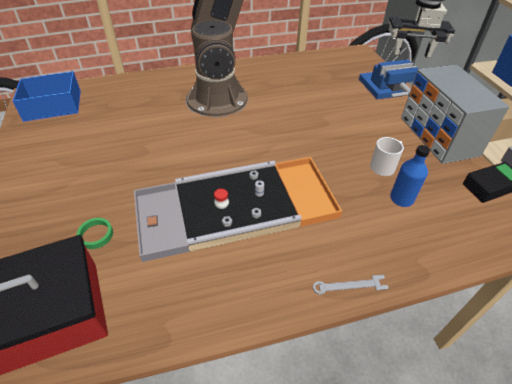

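Top view: the orange tray is on the left (world +y, about (205,190)) and the grey one on the right. The nuts are at about (254,169), (279,167) and (247,211). The jar is at (280,186) and the socket at (247,190). Next I refine these positions.

```bash
python3 - <<'E'
from h import *
p=cv2.imread('pics/top0.png');cr=cv2.resize(p[145:232,180:356],None,fx=4.5,fy=4.5,interpolation=cv2.INTER_CUBIC);cv2.imwrite('pics/c0.png',cr)
h=cv2.cvtColor(p,cv2.COLOR_BGR2HSV)
# dark board region
m=((h[...,2]<60)).astype(np.uint8);m[:145]=0;m[232:]=0;m[:,:200]=0;m[:,350:]=0
ys,xs=np.nonzero(m);r=cv2.minAreaRect(np.c_[xs,ys].astype(np.float32));B=cv2.boxPoints(r);print('dark box',[(q.round(1),atz('top',*q,.03).round(3)) for q in B],atz('top',*r[0],.03).round(4))
mo=((h[...,0]<25)&(h[...,0]>10)&(h[...,1]>230)&(h[...,2]>170)).astype(np.uint8);mo[:145]=0;mo[232:]=0;mo[:,:180]=0
ys,xs=np.nonzero(mo);r=cv2.minAreaRect(np.c_[xs,ys].astype(np.float32));print('or',[atz('top',*q,.028).round(3) for q in cv2.boxPoints(r)])
# bright things inside the dark box
g=p.max(2).copy();box=np.zeros_like(g);cv2.fillConvexPoly(box,((B-B.mean(0))*.94+B.mean(0)).astype(np.int32),1)
n,l,s,c=cv2.connectedComponentsWithStats(((g>75)&(box>0)).astype(np.uint8))
for i in range(1,n):
    yy,xx=np.nonzero(l==i)
    w=g[yy,xx].astype(float);u,v=(xx*w).sum()/w.sum(),(yy*w).sum()/w.sum()
    print(s[i],round(u,1),round(v,1),[atz('top',u,v,z).round(4) for z in(.04,.07)])
E
```

```text
dark box [(array([223. , 159.2], dtype=float32), array([0.657, 0.091, 0.03 ])), (array([310.1, 155.8], dtype=float32), array([ 0.662, -0.201,  0.03 ])), (array([312.4, 216.2], dtype=float32), array([ 0.46 , -0.203,  0.03 ])), (array([225.3, 219.5], dtype=float32), array([0.455, 0.087, 0.03 ]))] [ 0.5582 -0.0565  0.03  ]
or [array([0.668, 0.215, 0.028]), array([0.669, 0.096, 0.028]), array([0.443, 0.092, 0.028]), array([0.441, 0.211, 0.028])]
[275 161   9   9  59] 278.8 165.4 [array([ 0.6312, -0.0949,  0.04  ]), array([ 0.6278, -0.0934,  0.07  ])]
[251 164   8   9  58] 254.5 168.2 [array([ 0.6235, -0.0136,  0.04  ]), array([ 0.6202, -0.0136,  0.07  ])]
[273 179  14  14 146] 279.6 185.3 [array([ 0.5645, -0.096 ,  0.04  ]), array([ 0.5624, -0.0945,  0.07  ])]
[242 186   9   9  67] 246.1 190.0 [array([0.5513, 0.0156, 0.04  ]), array([0.5494, 0.015 , 0.07  ])]
[242 207   9   9  57] 245.9 211.1 [array([0.4812, 0.0178, 0.04  ]), array([0.4806, 0.0172, 0.07  ])]
```

View pics/c0.png

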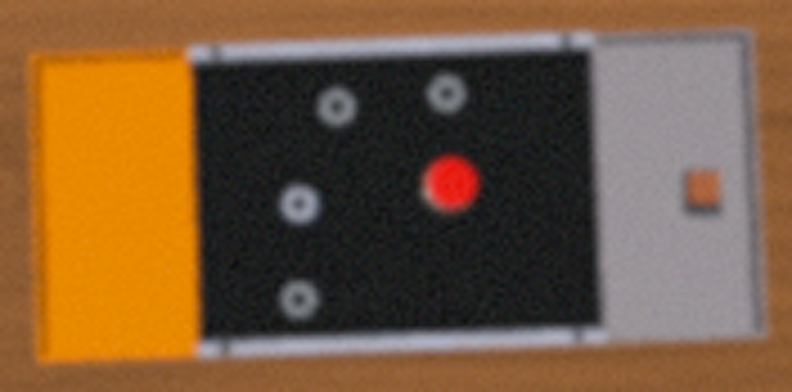

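```bash
cat >> h.py <<'E'
from scipy.spatial.transform import Rotation as Ro
def go(*ts,yaw=1.0):
    o=get_obs();R=Ro.from_euler('xyz',o['orientation'],degrees=True).as_matrix();p=o['tool_pos']
    y=R[:,1];cur=np.degrees(np.arctan2(y[1],y[0]));e=(yaw-cur+90)%180-90
    tw=-np.radians(e) if R[2,0]<0 else np.radians(e)
    print('t',o['clock'],'pos',p.round(4),'down',R[:,0].round(3),'yaxis deg',round(cur,2),'twist',round(tw,4),'F',o['force'].round(1),'open',round(o['opening'],4))
    for t in ts:
        d=np.array(t)-p; print(t,'tool mm now',(R.T@d*1000).round(1))
        R2=R@Ro.from_rotvec([tw,0,0]).as_matrix();print('  after twist',(R2.T@d*1000).round(1))
E
python3 -c "
from h import *
import plant;print([n for n in dir(plant) if n[0]!='_'],getattr(plant,'tcp_to_grasp',None))
go((.6245,-.05,.15),(.6245,-.05,.034))"
```

```text
['PlanningError', 'boxes_of', 'camera_params', 'close_job', 'get_obs', 'snapshot', 'tcp_to_grasp'] 0.0188
t 0.9 pos [0.2446 0.6291 0.2266] down [-0.  0. -1.] yaxis deg -111.24 twist 1.1826 F [-0.5 -0.7 -0.2] open 0.0877
(0.6245, -0.05, 0.15) tool mm now [  76.6  495.3 -600.1]
  after twist [  76.6 -368.  -685.6]
(0.6245, -0.05, 0.034) tool mm now [ 192.6  495.3 -600.1]
  after twist [ 192.6 -368.  -685.6]
```

```bash
python3 -m pendant '[{"claw":12,"linear":[0,0,0],"twist":0.1183},{"claw":12,"linear":[0,0,0],"twist":0.1183},{"claw":12,"linear":[0,0,0],"twist":0.1183},{"claw":12,"linear":[0,0,0],"twist":0.1183},{"claw":12,"linear":[0,0,0],"twist":0.1183},{"claw":12,"linear":[0,0,0],"twist":0.1183},{"claw":12,"linear":[0,0,0],"twist":0.1183},{"claw":12,"linear":[0,0,0],"twist":0.1183},{"claw":12,"linear":[0,0,0],"twist":0.1183},{"claw":12,"linear":[0,0,0],"twist":0.1183}]'
python3 -m pendant '[{"claw":12,"linear":[0,-12.5,-23],"twist":0},{"claw":12,"linear":[0,-12.5,-23],"twist":0},{"claw":12,"linear":[0,-12.5,-23],"twist":0},{"claw":12,"linear":[0,-12.5,-23],"twist":0},{"claw":12,"linear":[0,-12.5,-23],"twist":0},{"claw":12,"linear":[0,-12.5,-23],"twist":0},{"claw":12,"linear":[0,-12.5,-23],"twist":0},{"claw":12,"linear":[0,-12.5,-23],"twist":0},{"claw":12,"linear":[0,-12.5,-23],"twist":0},{"claw":12,"linear":[0,-12.5,-23],"twist":0}]'
python3 -c "
from h import *
go((.6245,-.05,.15))"
```

```text
clock: 1.73
tool_pos: [0.2446, 0.6291, 0.2266]
orientation: [-19.7, 90.0, 70.9]
force: [-0.6, -0.1, 0.2]
opening: 0.0265
clock: 2.57
tool_pos: [0.374, 0.4001, 0.2268]
orientation: [-31.0, 90.0, 59.9]
force: [0.1, 0.4, 0.1]
opening: 0.0117
t 2.5667 pos [0.374  0.4001 0.2268] down [ 0.  0. -1.] yaxis deg -179.01 twist -0.0002 F [0.1 0.4 0.1] open 0.0117
(0.6245, -0.05, 0.15) tool mm now [  76.7 -242.7 -454.4]
  after twist [  76.7 -242.6 -454.5]
```

```bash
python3 -m pendant '[{"claw":12,"linear":[0,-12.1,-22.7],"twist":0},{"claw":12,"linear":[0,-12.1,-22.7],"twist":0},{"claw":12,"linear":[0,-12.1,-22.7],"twist":0},{"claw":12,"linear":[0,-12.1,-22.7],"twist":0},{"claw":12,"linear":[0,-12.1,-22.7],"twist":0},{"claw":12,"linear":[0,-12.1,-22.7],"twist":0},{"claw":12,"linear":[0,-12.1,-22.7],"twist":0},{"claw":12,"linear":[0,-12.1,-22.7],"twist":0},{"claw":12,"linear":[0,-12.1,-22.7],"twist":0},{"claw":12,"linear":[0,-12.1,-22.7],"twist":0}]'
python3 -m pendant '[{"claw":12,"linear":[8.5,-12.1,-22.7],"twist":0},{"claw":12,"linear":[8.5,-12.1,-22.7],"twist":0},{"claw":12,"linear":[8.5,-12.1,-22.7],"twist":0},{"claw":12,"linear":[8.5,-12.1,-22.7],"twist":0},{"claw":12,"linear":[8.5,-12.1,-22.7],"twist":0},{"claw":12,"linear":[8.5,-12.1,-22.7],"twist":0},{"claw":12,"linear":[8.5,-12.1,-22.7],"twist":0},{"claw":12,"linear":[8.5,-12.1,-22.7],"twist":0},{"claw":12,"linear":[8.5,-12.1,-22.7],"twist":0},{"claw":12,"linear":[0,0,0],"twist":0}]'
python3 - <<'E'
from h import *
go((.6245,-.05,.08),(.6245,-.05,.034))
p,d=snapshot('scene');q=p[120:270,120:350];cv2.imwrite('pics/s1.png',cv2.resize(q[:,:,::-1],None,fx=3.4,fy=3.4,interpolation=cv2.INTER_CUBIC))
E
```

```text
clock: 3.4
tool_pos: [0.4988, 0.1752, 0.2269]
orientation: [-55.9, 90.0, 35.1]
force: [0.1, 0.7, 0.2]
opening: 0.0118
clock: 4.23
tool_pos: [0.6112, -0.0293, 0.1479]
orientation: [109.8, 89.8, -159.4]
force: [0.7, 0.1, -0.4]
opening: 0.0121
t 4.2333 pos [ 0.6112 -0.0293  0.1479] down [-0.003 -0.001 -1.   ] yaxis deg -179.18 twist -0.0032 F [ 0.7  0.1 -0.4] open 0.0121
(0.6245, -0.05, 0.08) tool mm now [ 67.8 -13.2 -20.8]
  after twist [ 67.8 -13.1 -20.8]
(0.6245, -0.05, 0.034) tool mm now [113.8 -13.3 -20.7]
  after twist [113.8 -13.2 -20.8]
```

View pics/s1.png

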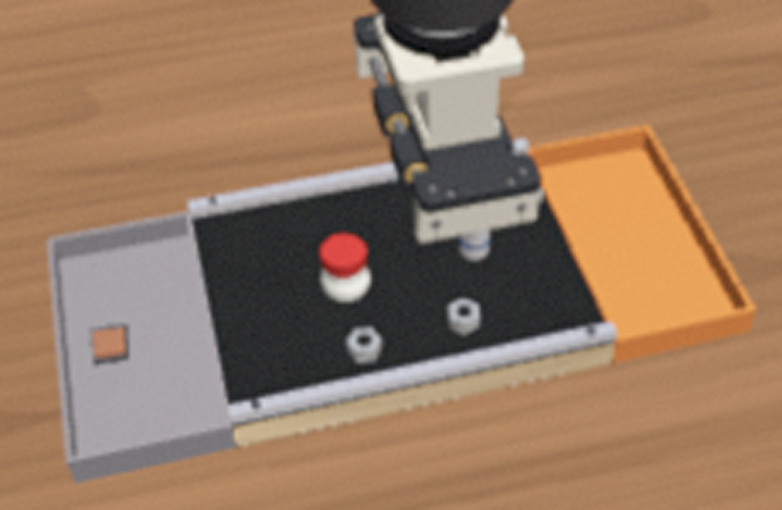

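```bash
python3 - <<'E'
from h import *
c=camera_params('scene');K=np.array([[c['fx'],0,c['cx']],[0,c['fy'],c['cy']],[0,0,1]])
P=np.array([[.6112,-.0293,.148],[.6112,-.0293,.214],[.5494,.015,.068],[.708,-.07,.214],[.708,.01,.214]])
q=cv2.projectPoints(P,np.array(c['rvec']),np.array(c['tvec']),K,np.array([c['k1'],0,0,0,0.]))[0][:,0]
print((q-[120,120])*3.4)
p,d=snapshot('scene');q=p[150:210,225:290];cv2.imwrite('pics/s2.png',cv2.resize(q[:,:,::-1],None,fx=9,fy=9,interpolation=cv2.INTER_CUBIC))
E
```

```text
[[440.31330371 205.26899403]
 [440.387849   137.00520671]
 [474.00792456 212.87378279]
 [416.62951004 248.66069978]
 [538.54848346 225.40738674]]
```

View pics/s2.png

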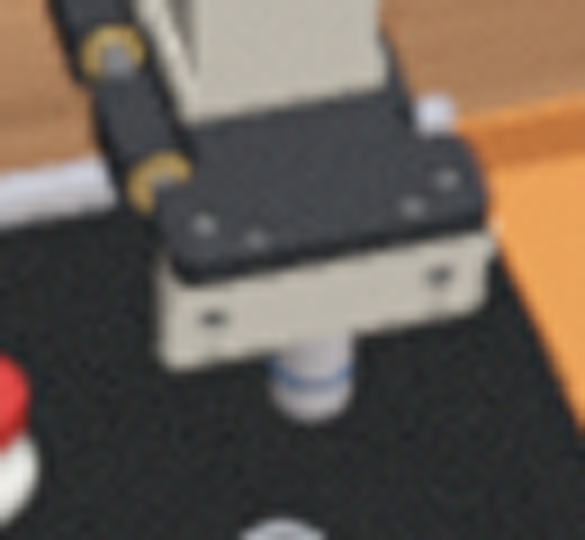

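```bash
python3 -m pendant '[{"claw":12,"linear":[0,-3.3,-5.2],"twist":0},{"claw":12,"linear":[0,-3.3,-5.2],"twist":0},{"claw":12,"linear":[10,-3.3,-5.2],"twist":0},{"claw":12,"linear":[10,-3.3,-5.2],"twist":0},{"claw":12,"linear":[15,0,0],"twist":0},{"claw":12,"linear":[15,0,0],"twist":0},{"claw":12,"linear":[10,0,0],"twist":0},{"claw":12,"linear":[8,0,0],"twist":0},{"claw":12,"linear":[0,0,0],"twist":0},{"claw":12,"linear":[0,0,0],"twist":0}]'
python3 - <<'E'
from h import *
go((.6245,-.05,.034),(.623,.12,.034))
E
```

```text
clock: 5.17
tool_pos: [0.6241, -0.0467, 0.0817]
orientation: [112.7, 89.9, -156.3]
force: [0.6, 0.0, 0.2]
opening: 0.0121
t 5.1667 pos [ 0.6241 -0.0467  0.0817] down [-0.001 -0.    -1.   ] yaxis deg -179.01 twist -0.0001 F [0.6 0.  0.2] open 0.0121
(0.6245, -0.05, 0.034) tool mm now [47.7 -0.4 -3.3]
  after twist [47.7 -0.4 -3.3]
(0.623, 0.12, 0.034) tool mm now [ 47.6  -1.8 166.7]
  after twist [ 47.6  -1.8 166.7]
```

```bash
python3 -m pendant '[{"claw":12,"linear":[10,0,-3],"twist":0},{"claw":12,"linear":[10,0,0],"twist":0},{"claw":12,"linear":[8,0,0],"twist":0},{"claw":12,"linear":[8,0,0],"twist":0},{"claw":12,"linear":[6,0,0],"twist":0},{"claw":12,"linear":[5,0,0],"twist":0},{"claw":12,"linear":[0,0,0],"twist":0},{"claw":12,"linear":[0,0,0],"twist":0},{"claw":12,"linear":[0,0,4],"twist":0},{"claw":12,"linear":[0,0,6],"twist":0}]'
python3 -m pendant '[{"claw":12,"linear":[0,0,8],"twist":0},{"claw":12,"linear":[0,0,8],"twist":0},{"claw":12,"linear":[0,0,8],"twist":0},{"claw":12,"linear":[0,0,8],"twist":0},{"claw":12,"linear":[0,0,8],"twist":0},{"claw":12,"linear":[0,0,8],"twist":0},{"claw":12,"linear":[0,0,8],"twist":0},{"claw":12,"linear":[0,0,8],"twist":0},{"claw":12,"linear":[0,0,8],"twist":0},{"claw":12,"linear":[0,0,8],"twist":0}]'
python3 - <<'E'
from h import *
go((.623,.112,.034))
p,d=snapshot('scene');q=p[120:270,120:350];cv2.imwrite('pics/s3.png',cv2.resize(q[:,:,::-1],None,fx=3.4,fy=3.4,interpolation=cv2.INTER_CUBIC))
E
```

```text
clock: 6.0
tool_pos: [0.6244, -0.0396, 0.0355]
orientation: [-84.2, 90.0, 6.8]
force: [-1.5, 0.4, -0.0]
opening: 0.0122
clock: 6.83
tool_pos: [0.6227, 0.0412, 0.035]
orientation: [117.4, 90.0, -151.7]
force: [0.8, -0.1, 0.7]
opening: 0.0121
t 6.8333 pos [0.6227 0.0412 0.035 ] down [-0. -0. -1.] yaxis deg -179.02 twist -0.0004 F [ 0.8 -0.1  0.7] open 0.0121
(0.623, 0.112, 0.034) tool mm now [ 1.  -1.5 70.8]
  after twist [ 1.  -1.5 70.8]
```

View pics/s3.png

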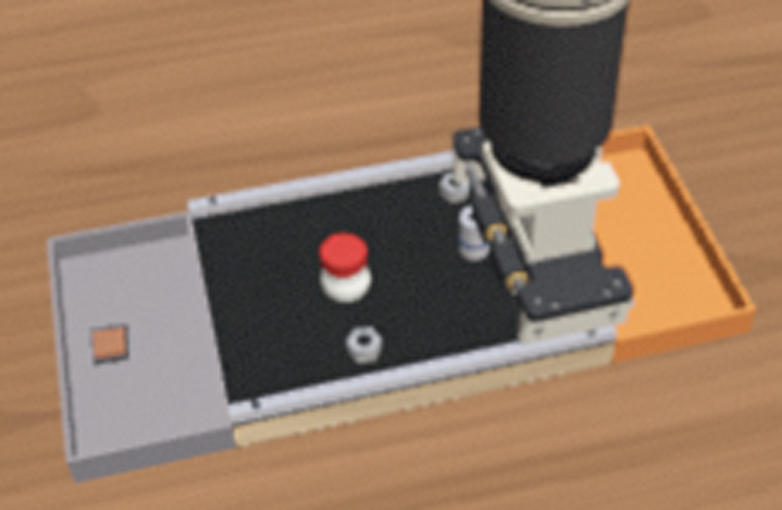

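The nut has left its spot at crop (463,315) and is being pushed, hidden behind the gripper. The jar, the socket and the other nuts haven't moved. I continue over the end.

```bash
python3 -m pendant '[{"claw":12,"linear":[0,0,8],"twist":0},{"claw":12,"linear":[0,0,8],"twist":0},{"claw":12,"linear":[0,0,8],"twist":0},{"claw":12,"linear":[0,0,8],"twist":0},{"claw":12,"linear":[0,0,8],"twist":0},{"claw":12,"linear":[0,0,8],"twist":0},{"claw":12,"linear":[0,0,8],"twist":0},{"claw":12,"linear":[0,0,8],"twist":0},{"claw":12,"linear":[0,0,6],"twist":0},{"claw":12,"linear":[0,0,0],"twist":0}]'
python3 -m pendant '[{"claw":12,"linear":[-12,0,0],"twist":0},{"claw":12,"linear":[-12,0,0],"twist":0},{"claw":12,"linear":[-12,0,0],"twist":0},{"claw":12,"linear":[-12,0,0],"twist":0},{"claw":12,"linear":[-12,0,-10],"twist":0},{"claw":12,"linear":[-5,0,-25],"twist":0},{"claw":12,"linear":[0,0,-25],"twist":0},{"claw":12,"linear":[0,0,-25],"twist":0},{"claw":12,"linear":[0,0,-25],"twist":0},{"claw":12,"linear":[0,0,-25],"twist":0}]'
python3 - <<'E'
from h import *
go((.631,-.132,.1),(.631,-.132,.034))
p,d=snapshot('scene');q=p[120:270,120:350];cv2.imwrite('pics/s4.png',cv2.resize(q[:,:,::-1],None,fx=3.4,fy=3.4,interpolation=cv2.INTER_CUBIC))
E
```

```text
clock: 7.72
tool_pos: [0.6217, 0.1116, 0.0351]
orientation: [-65.6, 90.0, 25.4]
force: [0.1, 0.3, 0.4]
opening: 0.0119
clock: 8.55
tool_pos: [0.6239, -0.0264, 0.1016]
orientation: [-78.7, 89.9, 12.3]
force: [1.0, 0.6, 0.5]
opening: 0.0119
t 8.55 pos [ 0.6239 -0.0264  0.1016] down [ 0.001  0.    -1.   ] yaxis deg -179.03 twist -0.0006 F [1.  0.6 0.5] open 0.0119
(0.631, -0.132, 0.1) tool mm now [   1.6   -5.3 -105.7]
  after twist [   1.6   -5.2 -105.7]
(0.631, -0.132, 0.034) tool mm now [  67.6   -5.2 -105.7]
  after twist [  67.6   -5.1 -105.7]
```

View pics/s4.png

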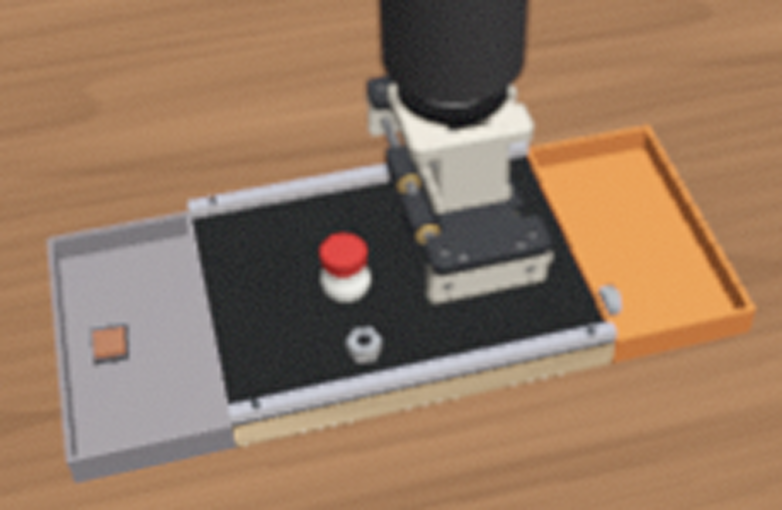

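Nut 2 is in the orange tray at crop (610,298), so the nut nearer the grey tray is next. I'll let it drift inward so it doesn't land on the first one.

```bash
python3 -m pendant '[{"claw":12,"linear":[0,-0.9,-18],"twist":0},{"claw":12,"linear":[0,-0.9,-18],"twist":0},{"claw":12,"linear":[0,-0.9,-18],"twist":0},{"claw":12,"linear":[0,-0.9,-18],"twist":0},{"claw":12,"linear":[0,-0.9,-18],"twist":0},{"claw":12,"linear":[0,-0.9,-16],"twist":0},{"claw":12,"linear":[5,0,0],"twist":0},{"claw":12,"linear":[5,0,0],"twist":0},{"claw":12,"linear":[5,0,0],"twist":0},{"claw":12,"linear":[0,0,0],"twist":0}]'
python3 -c "
from h import *
go((.631,-.132,.0345))"
```

```text
clock: 9.43
tool_pos: [0.6302, -0.1301, 0.084]
orientation: [80.9, 89.9, 171.9]
force: [0.3, -0.1, -1.0]
opening: 0.012
t 9.4333 pos [ 0.6302 -0.1301  0.084 ] down [-0.002  0.    -1.   ] yaxis deg -179.03 twist -0.0005 F [ 0.3 -0.1 -1. ] open 0.012
(0.631, -0.132, 0.0345) tool mm now [49.5 -0.9 -1.9]
  after twist [49.5 -0.9 -1.9]
```

```bash
python3 -m pendant '[{"claw":12,"linear":[10,-1,-2],"twist":0},{"claw":12,"linear":[10,0,0],"twist":0},{"claw":12,"linear":[10,0,0],"twist":0},{"claw":12,"linear":[8,0,0],"twist":0},{"claw":12,"linear":[6,0,0],"twist":0},{"claw":12,"linear":[5,0,0],"twist":0},{"claw":12,"linear":[0,0,0],"twist":0},{"claw":12,"linear":[0,0,4],"twist":0},{"claw":12,"linear":[0,0,6],"twist":0},{"claw":12,"linear":[0,0,8],"twist":0}]'
python3 -m pendant '[{"claw":12,"linear":[0,0.8,8],"twist":0},{"claw":12,"linear":[0,0.8,8],"twist":0},{"claw":12,"linear":[0,0.8,8],"twist":0},{"claw":12,"linear":[0,0.8,8],"twist":0},{"claw":12,"linear":[0,0.8,8],"twist":0},{"claw":12,"linear":[0,0.8,8],"twist":0},{"claw":12,"linear":[0,0.8,8],"twist":0},{"claw":12,"linear":[0,0.8,8],"twist":0},{"claw":12,"linear":[0,0.8,8],"twist":0},{"claw":12,"linear":[0,0.8,8],"twist":0}]'
python3 - <<'E'
from h import *
go((.602,.112,.0345))
p,d=snapshot('scene');cv2.imwrite('pics/s5.png',p[:,:,::-1])
for r in boxes_of('scene','nut1_mid'): print(r, atz('scene',*r['xy'],.036))
E
```

```text
clock: 10.27
tool_pos: [0.6322, -0.1142, 0.0366]
orientation: [-91.4, 89.9, -0.5]
force: [0.0, -0.2, -0.1]
opening: 0.0119
clock: 11.1
tool_pos: [0.6224, -0.0339, 0.0361]
orientation: [-95.0, 90.0, -4.0]
force: [-0.0, -0.4, 0.2]
opening: 0.012
t 11.1 pos [ 0.6224 -0.0339  0.0361] down [ 0. -0. -1.] yaxis deg -179.03 twist -0.0005 F [-0.  -0.4  0.2] open 0.012
(0.602, 0.112, 0.0345) tool mm now [  1.6  17.9 146.2]
  after twist [  1.6  17.8 146.2]
```

```bash
python3 -m pendant '[{"claw":12,"linear":[0.4,1,8],"twist":0},{"claw":12,"linear":[0.4,1,8],"twist":0},{"claw":12,"linear":[0.4,1,8],"twist":0},{"claw":12,"linear":[0.4,1,8],"twist":0},{"claw":12,"linear":[0,1,8],"twist":0},{"claw":12,"linear":[0,1,8],"twist":0},{"claw":12,"linear":[0,1,8],"twist":0},{"claw":12,"linear":[0,1,8],"twist":0},{"claw":12,"linear":[0,1,8],"twist":0},{"claw":12,"linear":[0,1,8],"twist":0}]'
python3 -m pendant '[{"claw":12,"linear":[0,1,8],"twist":0},{"claw":12,"linear":[0,1,8],"twist":0},{"claw":12,"linear":[0,1,8],"twist":0},{"claw":12,"linear":[0,1,8],"twist":0},{"claw":12,"linear":[0,1,8],"twist":0},{"claw":12,"linear":[0,1,8],"twist":0},{"claw":12,"linear":[0,1,8],"twist":0},{"claw":12,"linear":[0,0,8],"twist":0},{"claw":12,"linear":[0,0,0],"twist":0},{"claw":12,"linear":[0,0,0],"twist":0}]'
python3 -m pendant '[{"claw":6,"linear":[-12,0,0],"twist":0},{"claw":6,"linear":[-12,0,0],"twist":0},{"claw":6,"linear":[-12,0,0],"twist":0},{"claw":6,"linear":[-12,0,0],"twist":0},{"claw":6,"linear":[-12,0,0],"twist":0},{"claw":6,"linear":[-12,10,-15],"twist":0},{"claw":6,"linear":[0,22,-20],"twist":0},{"claw":6,"linear":[0,22,-20],"twist":0},{"claw":6,"linear":[0,22,-20],"twist":0},{"claw":6,"linear":[0,22,-20],"twist":0}]'
python3 - <<'E'
from h import *
go((.484,-.018,.1),(.484,-.018,.0345))
p,d=snapshot('scene');q=p[120:270,120:350];cv2.imwrite('pics/s6.png',cv2.resize(q[:,:,::-1],None,fx=3.4,fy=3.4,interpolation=cv2.INTER_CUBIC))
E
```

```text
clock: 12.03
tool_pos: [0.6109, 0.046, 0.0345]
orientation: [103.6, 90.0, -165.4]
force: [-0.1, 0.3, -0.9]
opening: 0.012
clock: 12.87
tool_pos: [0.603, 0.1096, 0.0344]
orientation: [-153.1, 90.0, -62.1]
force: [0.5, 0.3, -0.3]
opening: 0.0118
clock: 13.7
tool_pos: [0.5056, 0.0111, 0.1074]
orientation: [-75.9, 90.0, 15.0]
force: [0.3, -0.9, 0.9]
opening: 0.0057
t 13.7 pos [0.5056 0.0111 0.1074] down [ 0.001  0.    -1.   ] yaxis deg -179.05 twist -0.0009 F [ 0.3 -0.9  0.9] open 0.0057
(0.484, -0.018, 0.1) tool mm now [  7.3  22.1 -28.7]
  after twist [  7.3  22.2 -28.7]
(0.484, -0.018, 0.0345) tool mm now [ 72.8  22.2 -28.7]
  after twist [ 72.8  22.2 -28.7]
```

View pics/s6.png

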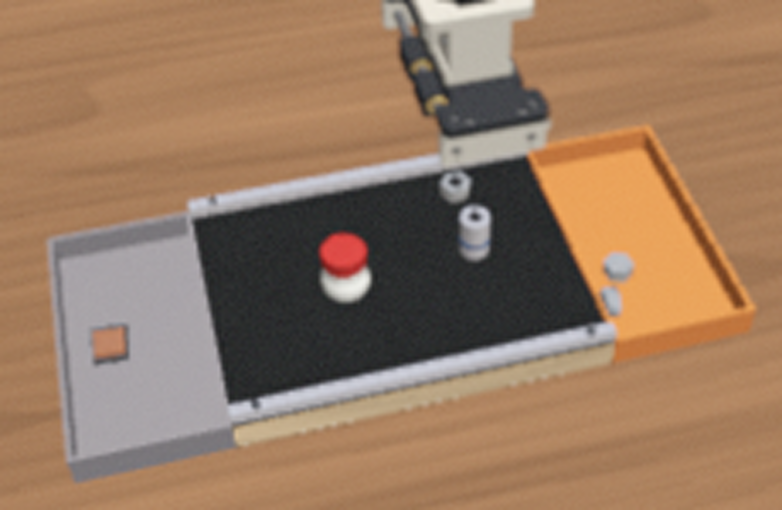

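```bash
python3 -m pendant '[{"claw":6,"linear":[0,5,-7],"twist":0},{"claw":6,"linear":[0,5,-7],"twist":0},{"claw":6,"linear":[0,6,-7],"twist":0},{"claw":6,"linear":[0,6,-7],"twist":0},{"claw":6,"linear":[0,0,-1],"twist":0},{"claw":6,"linear":[8,0,0],"twist":0},{"claw":6,"linear":[8,0,0],"twist":0},{"claw":6,"linear":[5,0,0],"twist":0},{"claw":6,"linear":[0,0,0],"twist":0},{"claw":6,"linear":[0,0,0],"twist":0}]'
python3 - <<'E'
from h import *
go((.484,-.018,.0345))
print(atz('scene',254.1,174.7,.04))
c='top';snapshot(c)
for n in('nut3_mid','socket'):
  for r in boxes_of(c,n):print(n,r,atz(c,*r['xy'],.038))
E
```

```text
clock: 14.58
tool_pos: [0.4849, -0.0169, 0.0846]
orientation: [112.0, 89.9, -157.0]
force: [0.4, 0.4, 0.6]
opening: 0.0059
t 14.5833 pos [ 0.4849 -0.0169  0.0846] down [-0.002 -0.001 -1.   ] yaxis deg -179.0 twist -0.0 F [0.4 0.4 0.6] open 0.0059
(0.484, -0.018, 0.0345) tool mm now [50.1  0.8 -1. ]
  after twist [50.1  0.8 -1. ]
[0.4881299  0.01680314 0.04      ]
```

```bash
python3 -m pendant '[{"claw":6,"linear":[10,0.5,-1],"twist":0},{"claw":6,"linear":[10,0,0],"twist":0},{"claw":6,"linear":[10,0,0],"twist":0},{"claw":6,"linear":[8,0,0],"twist":0},{"claw":6,"linear":[7,0,0],"twist":0},{"claw":6,"linear":[5,0,0],"twist":0},{"claw":6,"linear":[0,0,0],"twist":0},{"claw":6,"linear":[0,0,4],"twist":0},{"claw":6,"linear":[0,0,6],"twist":0},{"claw":6,"linear":[0,0,6],"twist":0}]'
python3 -m pendant '[{"claw":6,"linear":[0,0,8],"twist":0},{"claw":6,"linear":[0,0,8],"twist":0},{"claw":6,"linear":[0,0,8],"twist":0},{"claw":6,"linear":[0,0,8],"twist":0},{"claw":6,"linear":[0,0,8],"twist":0},{"claw":6,"linear":[0,0,8],"twist":0},{"claw":6,"linear":[0,0,8],"twist":0},{"claw":6,"linear":[0,0,8],"twist":0},{"claw":6,"linear":[0,0,0],"twist":0},{"claw":6,"linear":[0,0,0],"twist":0}]'
python3 - <<'E'
from h import *
go((.482,.112,.0345))
p,d=snapshot('scene');q=p[120:270,120:350];cv2.imwrite('pics/s7.png',cv2.resize(q[:,:,::-1],None,fx=3.4,fy=3.4,interpolation=cv2.INTER_CUBIC))
E
```

```text
clock: 15.57
tool_pos: [0.4847, -0.0014, 0.0359]
orientation: [-73.6, 90.0, 17.4]
force: [0.2, -0.5, -0.1]
opening: 0.0061
clock: 16.4
tool_pos: [0.4832, 0.0625, 0.0354]
orientation: [89.3, 90.0, -179.6]
force: [-0.8, -1.1, 0.4]
opening: 0.0059
t 16.4 pos [0.4832 0.0625 0.0354] down [-0. -0. -1.] yaxis deg -178.97 twist 0.0005 F [-0.8 -1.1  0.4] open 0.0059
(0.482, 0.112, 0.0345) tool mm now [ 0.9  0.4 49.5]
  after twist [ 0.9  0.4 49.5]
```

View pics/s7.png

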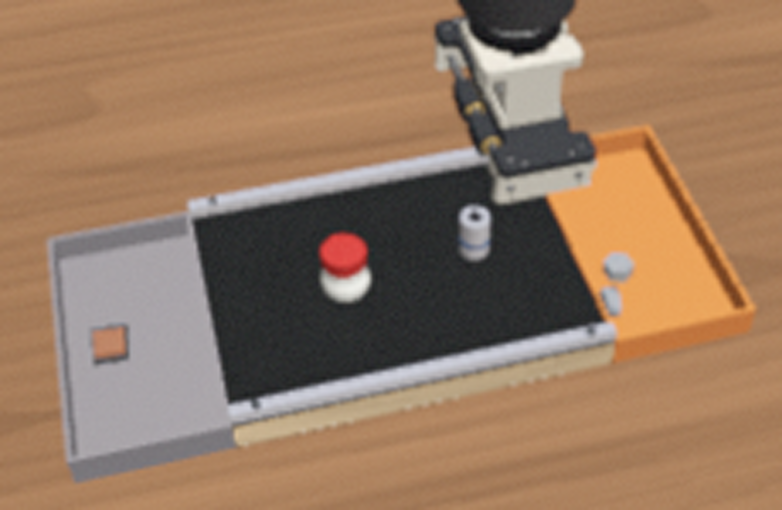

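Nut 3 is moving ahead of the fingers, hidden under the gripper. Nothing else has been disturbed, so I finish the push and lift clear.

```bash
python3 -m pendant '[{"claw":6,"linear":[0,0,5],"twist":0},{"claw":6,"linear":[0,0,8],"twist":0},{"claw":6,"linear":[0,0,8],"twist":0},{"claw":6,"linear":[0,0,8],"twist":0},{"claw":6,"linear":[0,0,8],"twist":0},{"claw":6,"linear":[0,0,8],"twist":0},{"claw":6,"linear":[0,0,5],"twist":0},{"claw":6,"linear":[0,0,0],"twist":0},{"claw":6,"linear":[0,0,0],"twist":0},{"claw":6,"linear":[0,0,0],"twist":0}]'
python3 -m pendant '[{"claw":6,"linear":[-12,0,0],"twist":0},{"claw":6,"linear":[-14,0,0],"twist":0},{"claw":6,"linear":[-14,0,0],"twist":0},{"claw":6,"linear":[-14,0,0],"twist":0},{"claw":6,"linear":[-14,0,-10],"twist":0},{"claw":6,"linear":[-14,0,-25],"twist":0},{"claw":6,"linear":[-10,0,-25],"twist":0},{"claw":6,"linear":[-10,0,-25],"twist":0},{"claw":6,"linear":[-10,0,-25],"twist":0},{"claw":6,"linear":[0,0,-25],"twist":0}]'
python3 - <<'E'
from h import *
go((.482,-.1,.15))
p,d=snapshot('scene');q=p[120:270,120:350];cv2.imwrite('pics/s8.png',cv2.resize(q[:,:,::-1],None,fx=3.4,fy=3.4,interpolation=cv2.INTER_CUBIC))
c='scene'
for r in boxes_of(c,'nut1_mid'):
    u,v=r['xy'];o,dd=ray(c,u,v);z=d[int(round(v)),int(round(u))];print(r,(o+dd*z).round(3))
E
```

```text
clock: 17.28
tool_pos: [0.4823, 0.1119, 0.0354]
orientation: [123.5, 90.0, -145.6]
force: [-0.5, -0.0, 0.2]
opening: 0.0062
clock: 18.12
tool_pos: [0.4855, -0.0243, 0.1495]
orientation: [-79.7, 89.8, 11.3]
force: [-0.1, 0.4, 0.5]
opening: 0.0062
t 18.1167 pos [ 0.4855 -0.0243  0.1495] down [ 0.003  0.001 -1.   ] yaxis deg -179.02 twist -0.0003 F [-0.1  0.4  0.5] open 0.0062
(0.482, -0.1, 0.15) tool mm now [ -0.6   4.8 -75.6]
  after twist [ -0.6   4.8 -75.6]
{'xy': [299.1, 199.1], 'confidence': 0.48} [0.589 0.122 0.014]
```

View pics/s8.png

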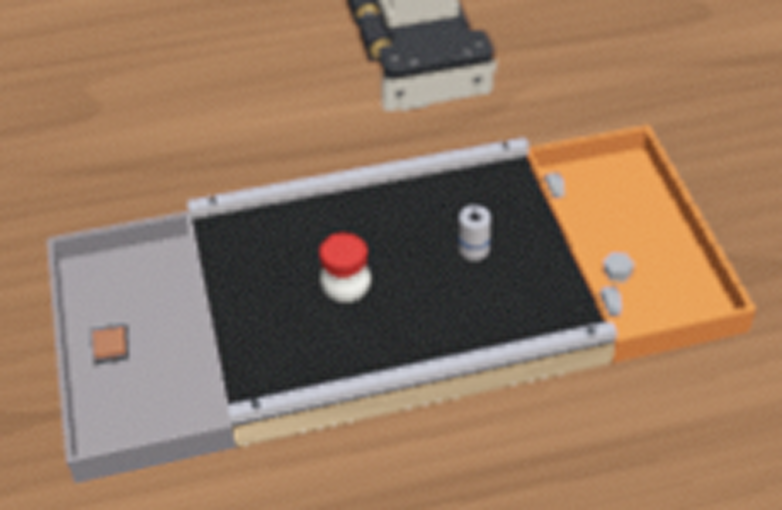

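```bash
python3 - <<'E'
from h import *
for c,reg in(('scene',(160,215,275,305)),('top',(150,225,215,235))):
    p,d=snapshot(c);h=cv2.cvtColor(p,cv2.COLOR_RGB2HSV);v0,v1,u0,u1=reg
    m=np.zeros(d.shape,np.uint8);m[v0:v1,u0:u1]=((h[...,1]<90)&(h[...,2]>70))[v0:v1,u0:u1]
    n,l,s,ce=cv2.connectedComponentsWithStats(m)
    for i in range(1,n):
        if s[i,4]<8: continue
        P=[]
        for v,u in zip(*np.nonzero(l==i)):
            if d[v,u]>0:
                o,r=ray(c,u,v);P.append(o+r*d[v,u])
        P=np.array(P);print(c,s[i],'mean',P.mean(0).round(3),'min',np.percentile(P,10,axis=0).round(3),'max',np.percentile(P,90,axis=0).round(3))
E
```

```text
scene [280 171   6   7  32] mean [0.489 0.106 0.022] min [0.482 0.102 0.017] max [0.495 0.111 0.028]
scene [297 194   8   9  57] mean [0.586 0.129 0.013] min [0.576 0.122 0.006] max [0.595 0.136 0.016]
scene [297 204   6   9  42] mean [0.628 0.108 0.023] min [0.619 0.104 0.015] max [0.633 0.114 0.028]
top [222 154  13   6  62] mean [0.666 0.074 0.035] min [0.661 0.057 0.025] max [0.673 0.091 0.043]
top [217 167   3   6  16] mean [0.622 0.109 0.027] min [0.615 0.106 0.021] max [0.628 0.113 0.031]
top [215 196  20  29 488] mean [0.471 0.052 0.567] min [0.449 0.035 0.557] max [0.493 0.07  0.573]
```

```bash
python3 -c "
from plant import *
print(close_job())"
```

```text
the job is handed in; nothing more can be done
None
```

I swept the three nuts one at a time off the board's +y end with nearly closed fingers held about 5 mm above it. All three are in the orange tray. The job was handed in at about 18 s of the 58 s allowed; it reports no verdict.

**Nuts:** The last scene and depth check put all three inside the orange tray. One lies flat near (0.59, 0.13). The other two stand on edge against the wall next to the board, near (0.49, 0.106) and (0.63, 0.108). Their tops are at about 28–30 mm, so I put their centres at roughly 16–18 mm, under the 30 mm limit.

**Everything else:** By eye in the pictures, the jar, socket and pad stand where they were, but I did not measure them again. The bottle, mug and tape were never approached and were not re-checked. The force readings at the end of each move stayed within about 2 N, and the gripper ended clear at z = 0.15 m.

**Checks that fell short:**
- At the end the trained network found only one nut (confidence 0.48), so I located the other two by colour and depth.
- The top camera confirmed one of the two nuts standing on edge. The arm hid the other from it, and it did not pick out the flat nut.

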